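Making up a traction load on the spring scale

TASK

Make up the traction load that has been preset on the spring scale: take the steel weight discs off the storage spindle one at a time and thread each over the upright stem of the sprung pan, until the pointer on the front of the scale stands between the two prongs of the target marker. Hand every disc over gently: lower it slowly until the pan has sunk under it and carries its weight, and only then let go, so that the pan never drops, bounces or is pushed to the end of its travel. Leave the discs that are not needed on the spindle, and disturb neither the marker nor the things around.

Things in the scene. Friction and masses are not known exactly. Their poses are not given: they have to be found in the camera images.
- scale: white spring scale, fixed to the worktop, housing 100 x 100 mm and 102 mm high on a foot plate 116 mm square. Origin: middle of its underside, on the worktop. Its z axis is up and is the axis of the pan; its front with the graduated face looks along its -x. A black knob sticks out 12 mm on its +y side.
- pan_top (a point): middle of the upper face of the steel pan (56 mm across, 6 mm thick) that stands on a column above the housing, 166 mm above the worktop when empty; it moves straight down as the pan is loaded. A disc on the empty pan has its origin here, the next one 12 mm higher, and so on. An upright stem, 12 mm in diameter and 46 mm long with a 1.5 mm chamfer at its tip, rises from it
- stem_tip (a point): top end of the stem, 46 mm above pan_top; moves with the pan
- pan (a joint): how far the pan has sunk, in m: 0 empty, grows downward, end stop at 0.045. It rides on a soft damped spring and sinks by several mm under each disc, more under a heavier one
- pointer (a point): tip of the black pointer (2 mm thick) that sticks out of the slot in the scale's front face; it moves down with the pan, by the same amount
- target (a point): point midway between the two prongs of the target marker, in the pointer's path; the prongs are 2 mm thick with 14 mm of space between them, and the marker sits on a rod at the right of the slot. It is preset and stays put
- marker (a joint): setting of the target marker, in m: the pan travel at which the pointer stands exactly midway between the prongs (two or three discs)
- spindle: storage spindle, fixed to the worktop: dark foot 90 mm across and 10 mm high with an upright post 11 mm in diameter whose pointed tip is 76 mm above the worktop. Origin: middle of its underside
- disc_1: round steel weight disc, 64 mm across, with a 14 mm hole in the middle; 12 mm thick at its hub (28 mm across), on which the discs stack; the rim is 10 mm thick, 1 mm back from the hub on both faces. All four look alike but their weights differ (roughly 0.3 kg). Origin: middle of its underside, z up. At the start it lies flat on the spindle, the lowest of the four
- disc_2: round steel weight disc, 64 mm across, with a 14 mm hole in the middle; 12 mm thick at its hub (28 mm across), on which the discs stack; the rim is 10 mm thick, 1 mm back from the hub on both faces. All four look alike but their weights differ (roughly 0.3 kg). Origin: middle of its underside, z up. At the start it lies flat on the spindle, second from below
- disc_3: round steel weight disc, 64 mm across, with a 14 mm hole in the middle; 12 mm thick at its hub (28 mm across), on which the discs stack; the rim is 10 mm thick, 1 mm back from the hub on both faces. All four look alike but their weights differ (roughly 0.3 kg). Origin: middle of its underside, z up. At the start it lies flat on the spindle, third from below
- disc_4: round steel weight disc, 64 mm across, with a 14 mm hole in the middle; 12 mm thick at its hub (28 mm across), on which the discs stack; the rim is 10 mm thick, 1 mm back from the hub on both faces. All four look alike but their weights differ (roughly 0.3 kg). Origin: middle of its underside, z up. At the start it lies flat on the spindle, the top one
- cream_jar: small standing cream jar with a dark red lid, 40 mm across, 51 mm high; origin middle of its underside. Not to be disturbed
- ointment: lying ointment tube, 102 x 30 x 19 mm, long side along its x; origin middle of its underside. Not to be disturbed
- pill_bottle: standing amber pill bottle with white cap, 42 mm across, 68 mm high; origin middle of its underside. Not to be disturbed
- timer: flat white kitchen-style timer, 62 x 62 x 20 mm; origin middle of its underside. Not to be disturbed
There are look-alikes about, which are no part of the job. Leave any purple look-alike of the disc_3 alone.

How it is judged (in metres and radians):
On the way, in this order (a step that is already met when the one before it is completed fails the run):
1. the pan, let go by the robot, rests under one disc (value of joint pan between 0.0065 and 0.013 m and ((horizontal distance between disc_1 and pan_top below 0.005 m and angle between disc_1's own z axis and vertical below 0.06 rad and z of disc_1 in the frame of pan_top between -0.003 and 0.027 m) or (horizontal distance between disc_2 and pan_top below 0.005 m and angle between disc_2's own z axis and vertical below 0.06 rad and z of disc_2 in the frame of pan_top between -0.003 and 0.027 m) or (horizontal distance between disc_3 and pan_top below 0.005 m and angle between disc_3's own z axis and vertical below 0.06 rad and z of disc_3 in the frame of pan_top between -0.003 and 0.027 m) or (horizontal distance between disc_4 and pan_top below 0.005 m and angle between disc_4's own z axis and vertical below 0.06 rad and z of disc_4 in the frame of pan_top between -0.003 and 0.027 m)) and contact force between the fingers and anything else below 0.3 N and velocity of joint pan between -0.012 and 0.012 m/s), for 0.2 s.
2. the pan, let go by the robot, rests under two discs (value of joint pan between 0.014 and 0.024 m and contact force between the fingers and anything else below 0.3 N and velocity of joint pan between -0.012 and 0.012 m/s), for 0.2 s.
At the end, for the whole second after the job is handed in: Pan at rest, pointer within 7 mm of midway between the marker's prongs; every disc lies flat on the stack on the pan with the stem through it (within 5 mm of its axis, tilt under 0.06 rad) or still on the spindle as it was (within 6 mm); the robot has let go (z of pointer in the frame of target between -0.007 and 0.007 m and ((horizontal distance between disc_1 and pan_top below 0.005 m and angle between disc_1's own z axis and vertical below 0.06 rad and z of disc_1 in the frame of pan_top between -0.003 and 0.027 m) or (distance of disc_1 from where it was at the start of the episode below 0.006 m and angle between disc_1's own z axis and vertical below 0.06 rad)) and ((horizontal distance between disc_2 and pan_top below 0.005 m and angle between disc_2's own z axis and vertical below 0.06 rad and z of disc_2 in the frame of pan_top between -0.003 and 0.027 m) or (distance of disc_2 from where it was at the start of the episode below 0.006 m and angle between disc_2's own z axis and vertical below 0.06 rad)) and ((horizontal distance between disc_3 and pan_top below 0.005 m and angle between disc_3's own z axis and vertical below 0.06 rad and z of disc_3 in the frame of pan_top between -0.003 and 0.027 m) or (distance of disc_3 from where it was at the start of the episode below 0.006 m and angle between disc_3's own z axis and vertical below 0.06 rad)) and ((horizontal distance between disc_4 and pan_top below 0.005 m and angle between disc_4's own z axis and vertical below 0.06 rad and z of disc_4 in the frame of pan_top between -0.003 and 0.027 m) or (distance of disc_4 from where it was at the start of the episode below 0.006 m and angle between disc_4's own z axis and vertical below 0.06 rad)) and contact force between the fingers and anything else below 0.3 N and velocity of joint pan between -0.012 and 0.012 m/s and linear speed of each of disc_1, disc_2, disc_3, disc_4 below 0.02 m/s); the robot touches nothing.
It fails at once if the pan drops or bounces: it moves faster than 0.07 m/s (velocity of joint pan above 0.07 m/s or velocity of joint pan below -0.07 m/s).
It fails at once if the pan is pushed to the end of its travel (more than 42 mm down) (value of joint pan above 0.042 m).
It fails at once if the target marker is shifted by more than 2 mm (distance of target from where it was at the start of the episode above 0.002 m).
It fails at once if the cream jar, the ointment, the pill bottle or the timer is disturbed (moved more than 10 mm) (distance of any of cream_jar, ointment, pill_bottle, timer from where it was at the start of the episode above 0.01 m).
It also fails if it takes over 72 s, if anything falls off the work surface, if the arm or the gripper's body presses on something with over 40 N, if the wrist force passes 120 N, or if a joint passes its speed limit or range.

ROBOT

A 6-joint arm with a two-finger parallel gripper is mounted at the origin on a cart in front of the work surface, level with it; the furniture and walls round the work are solid. World frame = base frame: x ahead of the robot, y to its left, z up, the work surface at z = 0. Lengths are in mm, angles in rad, forces in N, time in s.
With the tool pointing down it reaches from about 275 to 825 mm from the base axis. Payload 5.2 kg.
Tool frame: the origin (TCP) lies at the very end of the fingers, on their centre line; the grasp point (between the pads) lies 19 mm behind it; z points along the fingers, y is the line along which they close (so a half turn about z gives the same grasp; the last joint's range is limited). The gripper opens to 93 mm and grips with 3 to 60 N. Pads are 15 mm wide; open, the fingers measure 128 mm over their backs; the gripper's body (75 mm by 188 mm) begins 65 mm behind the grasp point.
Start: joints at [1.024, 0.259, 1.535, -0, 1.348, -0.203], TCP at [185.365, 517.827, 218.653] pointing down, gripper open.
Joint ranges: [-3.14, 3.14], [-0.91, 2.08], [0.19, 2.58], [-1.22, 4.36], [0.22, 2.71], [-3.12, 3.12]. Speed limits (rad/s): [2.57, 2.57, 3.14, 3.14, 3.14, 3.14].

INTERFACE

Orientations are given as [roll, pitch, yaw] about the fixed x, y, z axes, in that order (R = Rz(yaw) Ry(pitch) Rx(roll)).
In Python, from bench import robot gives the robot as it stands. The module is installed in compiled form; this text tells all that it offers. Calls block until the motion is done:
- robot.move_ptp(position, orientation): joint-space move of the TCP to a pose.
- robot.move_linear(position, ori=None, speed=150, f_stop=None): straight line of the TCP; ori=None keeps the orientation; speed is the mean speed in mm/s. With f_stop (N) it stops when the force on the tool has changed by that much, and returns True; else False.
- robot.move_j(angles): joint-space move.
- robot.move_gripper(opening): opening from 0.0 (shut) to 1.0 (fully open); the grip force is fixed at half the most; returns when the fingers have stopped.
- robot.sleep(seconds).
- robot.inverse_kinematics(position, orientation): joint angles nearest the present ones, or None.
- robot.get_image(name): name is "scene" or "side" or "wrist"; returns a dict with "img" (420x560x3 uint8, blue, green, red), "fovy" (degrees; the focal length in pixels is half the picture's height over the tangent of half this angle, whatever the lens; pixels are square), "cx", "cy" (the principal point, pixels), "eye" and "orientation" of the camera in the world. Camera axes: x right, y down, z forward; pixel columns grow to the right and rows downward; lengths in mm; the calibration is good to about 2 mm. A picture is of the moment at which its call begins. There is no depth.
A pose or a line that the arm cannot do raises robot.MotionError and nothing moves.
- robot.hand_in(): hands the job in; it is judged then, once.
Readings, each from a call of its own:
- robot.current_t(): time.
- robot.current_qpos(): joint angles.
- robot.current_joint_vel(): joint speeds.
- robot.current_joint_efforts(): joint torques, N m.
- robot.current_tcp_pos(): TCP position.
- robot.current_eef_rot(): TCP orientation.
- robot.current_contact_force(): force on the tool from outside, world axes, zero at the start.
- robot.current_ft_torque(): the same for the moment, N m.
- robot.current_gripper_width(): opening from 0.0 (shut) to 1.0 (fully open).
- robot.current_finger_force(): force on a finger pad.
Only numpy, scipy, OpenCV 4.12 (cv2) and the standard library are available. Lean on these libraries where they do the work, as an engineer would, in place of code of your own. Each camera call takes 0.05 s, during which the arm holds its last target. There are 200 camera calls.

## Working session

There is one attempt and no reset: what is moved stays moved. The work goes in short steps, each a Python script; the robot and the scene stay as the last script left them, time stands still between calls to the robot, and variables do not carry over. Pictures are saved under pics/ and viewed, at most 10 in all, crops included, and the job is handed in when it is done.

```bash
mkdir -p pics; ls; python3 - <<'E'
from bench import robot
import cv2,pickle
d={}
for n in("scene","side","wrist"):
    r=robot.get_image(n); d[n]=r; cv2.imwrite(f"pics/{n}0.png",r["img"])
    print(n,r["fovy"],r["cx"],r["cy"],r["eye"],r["orientation"])
pickle.dump(d,open("d0.pkl","wb"))
print(robot.current_t(),robot.current_eef_rot(),robot.current_contact_force())
E
```

```text
pics
scene 54.8796331199067 280.4950434533808 209.1079039233683 [ -45.18167709 -504.84816454  537.36660212] [-2.04456896e+00 -1.54365491e-03 -9.11623765e-01]
side 57.12401831077014 279.3169043380248 209.8836798828657 [164.31317607 357.39474368 761.71617351] [-2.40562479  0.00404407 -2.33626756]
wrist 60.040225906019195 274.06204284035266 207.55663543024204 [109.47090984 543.99192494 383.43264276] [2.85095520e+00 2.19158104e-03 1.22453573e+00]
0.15 [-3.14021790e+00 -2.86343723e-04  2.79776294e+00] [-0.07393148  0.16065165  0.2608411 ]
```

View pics/scene0.png

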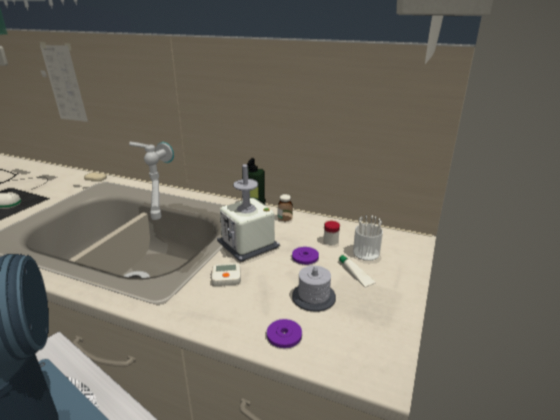

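View pics/side0.png

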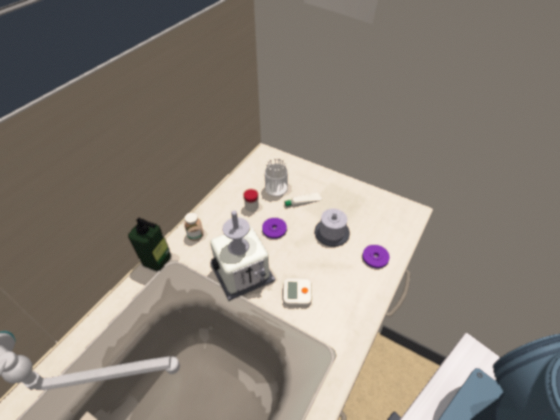

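The scene view shows the steel stack on its spindle at about (315,287) and the scale at (248,225). The side view has the spindle at (333,228) and the stem at (235,212). There are two purple look-alikes, at scene (305,255) and (284,333), which stay untouched. The grey stack of four on the post at scene (315,287) fits the description. I'll enlarge it to confirm.

```bash
cat > h.py <<'E'
import numpy as np,cv2
from scipy.spatial.transform import Rotation as R
from bench import robot
def ray(r,u,v):
    f=210/np.tan(np.radians(r["fovy"])/2)
    d=R.from_euler("xyz",r["orientation"]).apply([(u-r["cx"])/f,(v-r["cy"])/f,1.])
    return np.array(r["eye"]),d/np.linalg.norm(d)
def onz(r,u,v,z):
    e,d=ray(r,u,v); return e+d*(z-e[2])/d[2]
def tri(a,b):
    A=np.zeros((3,3));B=np.zeros(3);rs=[ray(*a),ray(*b)]
    for e,d in rs: P=np.eye(3)-np.outer(d,d);A+=P;B+=P@e
    p=np.linalg.solve(A,B); return p,[np.linalg.norm(np.cross(p-e,d)) for e,d in rs]
def proj(r,p):
    f=210/np.tan(np.radians(r["fovy"])/2)
    c=R.from_euler("xyz",r["orientation"]).inv().apply(np.array(p,float)-r["eye"])
    return np.array([r["cx"]+f*c[0]/c[2],r["cy"]+f*c[1]/c[2]])
E
python3 - <<'E'
from h import *
import pickle
d=pickle.load(open("d0.pkl","rb"));s,t=d["scene"],d["side"]
print("spindle tip",tri((s,315,267),(t,334.5,214)))
print("stem tip",tri((s,245,167),(t,235,211)))
def c(im,x,y,w,h,k): return cv2.resize(im[y:y+h,x:x+w],None,fx=k,fy=k,interpolation=cv2.INTER_CUBIC)
a=c(s["img"],210,155,80,120,5);b=c(s["img"],275,255,80,120,5)
e=c(t["img"],195,200,80,120,5);f=c(t["img"],295,195,80,120,5)
cv2.imwrite("pics/c1.png",cv2.resize(np.hstack([a,b]),(800,600)))
cv2.imwrite("pics/c2.png",np.hstack([e,f]))
E
```

```text
spindle tip (array([ 514.69941588, -157.68965942,   73.66951108]), [np.float64(0.04730726701005645), np.float64(0.04730726701003474)])
stem tip (array([580.61196135,  77.66316837, 209.2641009 ]), [np.float64(2.8865805307155004), np.float64(2.8865805307155634)])
```

View pics/c1.png

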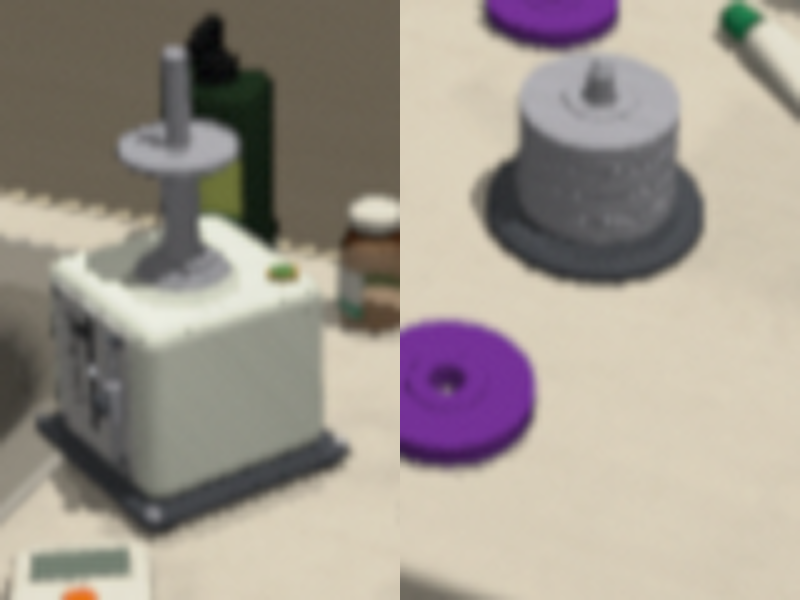

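View pics/c2.png

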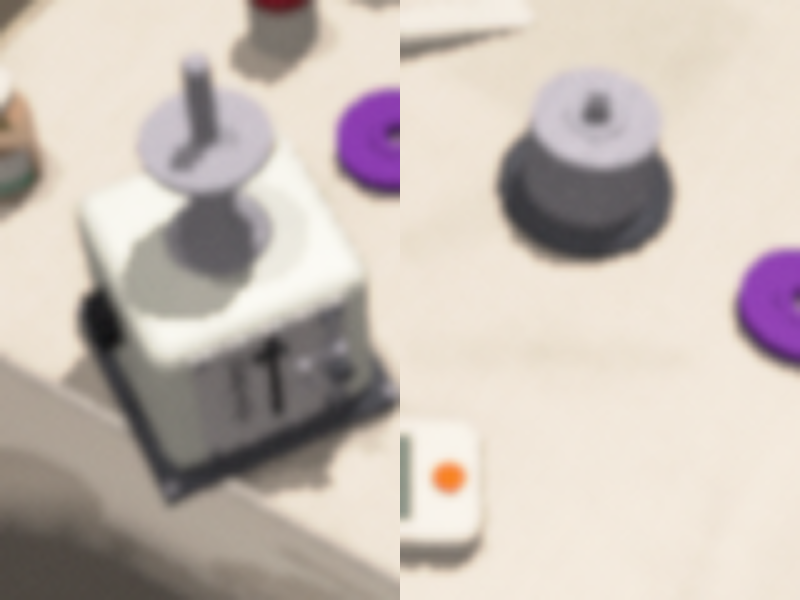

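The crops confirm that all four grey discs are on the post, with a dark foot below, and both purple discs lie on the worktop. The stem tip is at scene (245,165) and side (234.4,212), and the pan is clear of everything. Next I'll refine with the wrist camera over the spindle and then over the pan.

```bash
python3 - <<'E'
from h import *
import pickle
d=pickle.load(open("d0.pkl","rb"));s,t,w=d["scene"],d["side"],d["wrist"]
o=lambda r,u,v,z:onz(r,u,v,z)[:2].round(1)
print("tip76",o(s,315,267,76),o(t,334,216,76))
print("stem212",o(s,245,165.3,212),o(t,234.4,212,212))
print("pan166",o(s,245.7,184.5,166),o(t,236,228,166))
for n,a in dict(jar=(332,225,51),tube=(357,270,10),purp1=(305,254,12),purp2=(284,332,12),timer=(227,270,20),pill=(286,197,68),glass=(368,222,80),bott=(253,163,200)).items(): print(n,o(s,*a))
# front corners of foot plate, scene crop (150,525),(345,450) -> z~8
A=onz(s,210+150/5,155+527/5,0);B=onz(s,210+347/5,155+450/5,0);C=onz(s,210+38/5,155+425/5,0);print("foot",A.round(),B.round(),C.round())
Rt=R.from_euler("xyz",robot.current_eef_rot());print("cam in tool",Rt.inv().apply(np.array(w["eye"])-robot.current_tcp_pos()),(Rt.inv()*R.from_euler("xyz",w["orientation"])).as_matrix().round(3))
for yaw in np.arange(-3,3.2,.5): 
    try:q=robot.inverse_kinematics([515,-157,200],[np.pi,0,yaw]);q2=robot.inverse_kinematics([580,78,260],[np.pi,0,yaw])
    except Exception as ex:q=q2=ex
    print(round(yaw,1),None if q is None else np.round(q,2),None if q2 is None else np.round(q2,2))
print([robot.current_contact_force().round(2) if hasattr(robot.current_contact_force(),'round') else robot.current_contact_force() for _ in range(3)])
E
```

```text
tip76 [ 512.  -159.4] [ 510.2 -150.2]
stem212 [577.6  77.4] [580.7  79.6]
pan166 [576.2  76.4] [580.   81.4]
jar [715.3 -76.2]
tube [ 639.2 -189.6]
purp1 [618.5 -64.2]
purp2 [ 388.5 -177.8]
timer [453.1  26.8]
pill [744.7  87.4]
glass [ 733.9 -160.6]
bott [623.3  94.2]
foot [518.  50.   0.] [628.  19.   0.] [550. 157.   0.]
cam in tool [  80.25626703   -0.7611626  -165.40098211] [[-0.002 -0.958 -0.287]
 [ 1.    -0.002 -0.001]
 [ 0.001 -0.287  0.958]]
-3.0 [-0.5   0.25  1.59  0.    1.3  -2.22] [-0.06  0.3   1.38  0.    1.46 -1.77]
-2.5 [-0.5   0.25  1.59  0.    1.3  -2.72] [-0.06  0.3   1.38  0.    1.46 -2.27]
-2.0 [-0.5   0.25  1.59 -0.    1.3   3.07] [-0.06  0.3   1.38  0.    1.46 -2.77]
-1.5 [-0.5   0.25  1.59 -0.    1.3   2.57] [-0.06  0.3   1.38 -0.    1.46  3.01]
-1.0 [-0.5   0.25  1.59 -0.    1.3   2.07] [-0.06  0.3   1.38 -0.    1.46  2.51]
-0.5 [-0.5   0.25  1.59 -0.    1.3   1.57] [-0.06  0.3   1.38 -0.    1.46  2.01]
0.0 [-0.5   0.25  1.59 -0.    1.3   1.07] [-0.06  0.3   1.38 -0.    1.46  1.51]
0.5 [-0.5   0.25  1.59 -0.    1.3   0.57] [-0.06  0.3   1.38 -0.    1.46  1.01]
1.0 [-0.5   0.25  1.59 -0.    1.3   0.07] [-0.06  0.3   1.38 -0.    1.46  0.51]
1.5 [-0.5   0.25  1.59  0.    1.3  -0.43] [-0.06  0.3   1.38 -0.    1.46  0.01]
2.0 [-0.5   0.25  1.59  0.    1.3  -0.93] [-0.06  0.3   1.38  0.    1.46 -0.49]
2.5 [-0.5   0.25  1.59  0.    1.3  -1.43] [-0.06  0.3   1.38  0.    1.46 -0.99]
3.0 [-0.5   0.25  1.59  0.    1.3  -1.93] [-0.06  0.3   1.38  0.    1.46 -1.49]
[array([-0.07,  0.16,  0.26]), array([-0.07,  0.16,  0.26]), array([-0.07,  0.16,  0.26])]
```

```bash
cat >> h.py <<'E'
PI=np.pi
def look(p,yaw,name):
    robot.move_ptp(p,[PI,0,yaw]); robot.sleep(.2)
    r=robot.get_image("wrist"); return r
E
python3 - <<'E'
from h import *
import pickle
d=pickle.load(open("d0.pkl","rb"));s,t=d["scene"],d["side"]
print("faucet base",onz(s,155,215,0).round(),"spout",tri((s,167,152),(t,172,365)),"bottle base",onz(t,155,262,0).round(),"top",onz(t,145,222,200).round())
try:
    p=robot.current_tcp_pos(); robot.move_linear([p[0],p[1],330],speed=150)
    L={}
    L["st0"]=look([579,78.5,315],PI,0); L["st1"]=look([579,78.5,315],0,0)
    print(robot.current_t())
    robot.move_linear([513,-80,315],speed=250)
    L["sp1"]=look([512,-155,180],0,0); L["sp0"]=look([512,-155,180],PI,0)
    print(robot.current_t(),robot.current_qpos())
    pickle.dump(L,open("d1.pkl","wb"))
    ims=[]
    for k,z,p in(("st0",212,(579,78.5,212)),("st1",212,(579,78.5,212)),("sp0",76,(512,-155,76)),("sp1",76,(512,-155,76))):
        u,v=proj(L[k],p).round().astype(int);print(k,u,v)
        c=L[k]["img"][max(v-75,0):v+75,u-100:u+100];ims.append(cv2.resize(c,(400,300),interpolation=cv2.INTER_CUBIC))
    cv2.imwrite("pics/w1.png",np.vstack([np.hstack(ims[:2]),np.hstack(ims[2:])]))
except robot.MotionError as e: print("ERR",e)
E
```

```text
faucet base [537. 394.   0.] spout (array([478.85039418, 302.55181203, 193.80740791]), [np.float64(53.41778737588724), np.float64(53.41778737588717)]) bottle base [749. 210.   0.] top [689. 213. 200.]
6.3083
10.9583 [-5.02602672e-01  2.61188391e-01  1.62957514e+00  1.96740350e-05
  1.25077938e+00 -2.07330949e+00]
st0 274 208
st1 273 206
sp0 275 207
sp1 274 208
```

View pics/w1.png

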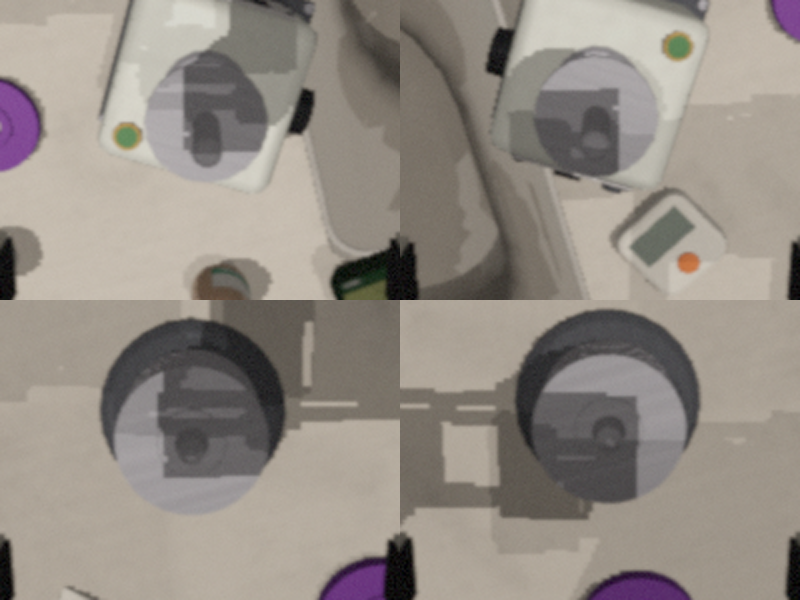

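The stem tip shows in the upper crops near (207,152) and (197,133). The spindle tip shows in the lower crops near (192,144) and (209,132). Gripper shadows blur the detail, so I'll enlarge with contrast.

```bash
python3 - <<'E'
from h import *
import pickle
L=pickle.load(open("d1.pkl","rb"))
ims=[]
for k,(u0,v0),(x,y) in(("st0",(174,133),(207,135)),("st1",(173,131),(197,125)),("sp0",(175,132),(192,144)),("sp1",(174,133),(209,132))):
    u=int(u0+x/2);v=int(v0+y/2);a,b=u-24,v-18;print(k,"origin",a,b)
    g=cv2.cvtColor(L[k]["img"][b:b+36,a:a+48],cv2.COLOR_BGR2GRAY)
    g=cv2.normalize(np.clip(g,*np.percentile(g,[1,85])),None,0,255,cv2.NORM_MINMAX)
    g=cv2.resize(g,(384,288),interpolation=cv2.INTER_NEAREST);g=cv2.cvtColor(g,cv2.COLOR_GRAY2BGR)
    for i in range(0,48,8): cv2.line(g,(i*8,0),(i*8,6),(0,0,255),2)
    for i in range(0,36,8): cv2.line(g,(0,i*8),(6,i*8),(0,0,255),2)
    ims.append(g)
cv2.imwrite("pics/w2.png",np.vstack([np.hstack(ims[:2]),np.hstack(ims[2:])]))
E
```

```text
st0 origin 253 182Traceback (most recent call last):
  File "<stdin>", line 9, in <module>
cv2.error: OpenCV(4.12.0) /io/opencv/modules/imgproc/src/color.simd_helpers.hpp:94: error: (-2:Unspecified error) in function 'cv::impl::{anonymous}::CvtHelper<VScn, VDcn, VDepth, sizePolicy>::CvtHelper(cv::InputArray, cv::OutputArray, int) [with VScn = cv::impl::{anonymous}::Set<1>; VDcn = cv::impl::{anonymous}::Set<3, 4>; VDepth = cv::impl::{anonymous}::Set<0, 2, 5>; cv::impl::{anonymous}::SizePolicy sizePolicy = cv::impl::<unnamed>::NONE; cv::InputArray = const cv::_InputArray&; cv::OutputArray = const cv::_OutputArray&]'
> Unsupported depth of input image:
>     'VDepth::contains(depth)'
> where
>     'depth' is 6 (CV_64F)
```

```bash
python3 - <<'E'
from h import *
import pickle
L=pickle.load(open("d1.pkl","rb"))
ims=[]
for k,(u0,v0),(x,y) in(("st0",(174,133),(207,135)),("st1",(173,131),(197,125)),("sp0",(175,132),(192,144)),("sp1",(174,133),(209,132))):
    u=int(u0+x/2);v=int(v0+y/2);a,b=u-24,v-18;print(k,"origin",a,b)
    g=cv2.cvtColor(L[k]["img"][b:b+36,a:a+48],cv2.COLOR_BGR2GRAY)
    lo,hi=np.percentile(g,[1,85]);g=np.uint8(255*np.clip((g-lo)/(hi-lo),0,1))
    g=cv2.resize(g,(384,288),interpolation=cv2.INTER_NEAREST);g=cv2.cvtColor(g,cv2.COLOR_GRAY2BGR)
    for i in range(0,48,8): cv2.line(g,(i*8,0),(i*8,6),(0,0,255),2)
    for i in range(0,36,8): cv2.line(g,(0,i*8),(6,i*8),(0,0,255),2)
    ims.append(g)
cv2.imwrite("pics/w2.png",np.vstack([np.hstack(ims[:2]),np.hstack(ims[2:])]))
E
```

```text
st0 origin 253 182
st1 origin 247 175
sp0 origin 247 186
sp1 origin 254 181
```

View pics/w2.png

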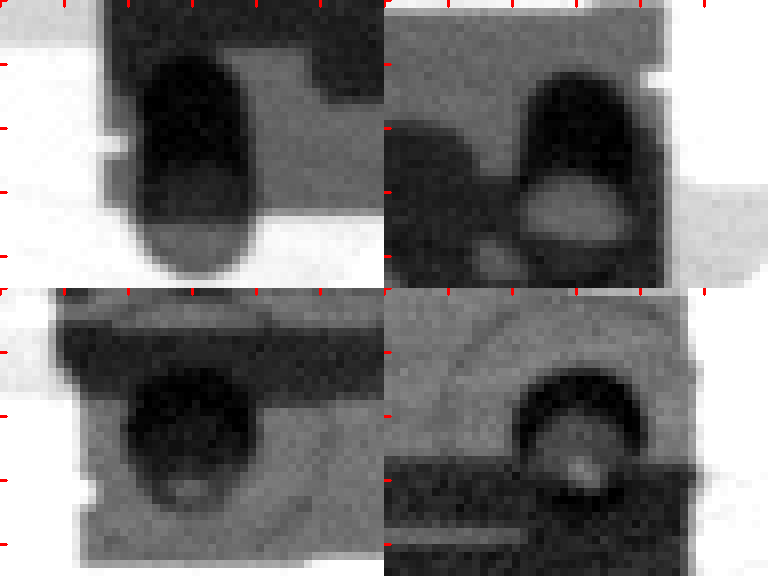

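The panels show the stem tip near px (277,209) in st0 and (271,203) in st1. The disc hole sits near (270,203) in sp0 and (278,199) in sp1, with the post tip near (270,211) and (278,203). I'll convert these and average the two opposite yaws to cancel the camera offset.

```bash
python3 - <<'E'
from h import *
import pickle
L=pickle.load(open("d1.pkl","rb"))
def c(n,k,a,b,z):
    p=[onz(L[k+"0"],*a,z)[:2],onz(L[k+"1"],*b,z)[:2]];print(n,p[0].round(1),p[1].round(1),np.mean(p,0).round(1))
c("stem","st",(277.1,208.9),(271,202.6),210.5)
c("hole","sp",(270.4,203.4),(278,198.6),58)
c("tip","sp",(270,211),(278.25,203.25),76)
# disc top rim (bright vs. surroundings): outline extents from the wide crop, rim z=57
c("disc","sp",(175+192/2-.25,132+(361+515-600)/4),(174+209.5/2-.25,133+(353+502-600)/4),57)
c("pan","st",(174+206/2,133+116/2),(173+196/2,131+(48+177)/4),165)
E
```

```text
stem [580.3  80.7] [581.7  80.3] [581.   80.5]
hole [ 514. -159.] [ 514.4 -158.6] [ 514.2 -158.8]
tip [ 515.  -159.1] [ 515.4 -158.6] [ 515.2 -158.9]
disc [ 512.2 -158.7] [ 515.7 -159. ] [ 513.9 -158.9]
pan [577.4  80.9] [583.   80.6] [580.2  80.8]
```

Both views agree to within about 1 mm: hole at (514.2, -158.8), stem at (580.8, 80.5). Picking the top disc.

```bash
cat >> h.py <<'E'
SP=np.array([514.2,-158.8]);ST=np.array([580.8,80.5]);O=[PI,0,PI]
def F(n=5):
    f=[]
    for _ in range(n): f.append(np.array(robot.current_contact_force()));robot.sleep(.02)
    return np.mean(f,0)
def pick(zb):
    "zb: underside of the disc on the spindle"
    robot.move_linear([*SP,zb+22],O,speed=150)
    robot.move_linear([*SP,zb+.9],speed=40)
    robot.sleep(.1);f0=F();robot.move_gripper(0.0)
    print("width",robot.current_gripper_width(),"finger",robot.current_finger_force(),"F0",f0.round(2),"Fgrip",F().round(2))
    robot.move_linear([*SP,zb+6],speed=20)
    robot.move_linear([*SP,130],speed=100);robot.sleep(.2)
    f1=F();print("lifted",f1.round(2),"w",robot.current_gripper_width(),"t",robot.current_t());return f0,f1
E
python3 - <<'E'
from h import *
f0,f1=pick(46)
robot.move_linear([*SP,240],speed=200)
robot.move_linear([*ST,240],speed=200);robot.sleep(.3)
print(F().round(2),robot.current_tcp_pos(),robot.current_t())
for n in("scene","wrist"): cv2.imwrite(f"pics/{n}2.png",robot.get_image(n)["img"])
a=cv2.imread("pics/scene2.png")[100:310,180:370];b=cv2.imread("pics/wrist2.png")[100:310,180:370]
cv2.imwrite("pics/m2.png",cv2.resize(np.hstack([a,b]),(800,442)))
E
```

```text
width 0.6662829309217898 finger 29.83297884464264 F0 [ 0.6  -0.26  0.08] Fgrip [-0.22  0.94  0.97]
lifted [-0.16  0.21 -3.4 ] w 0.6678326456021042 t 15.025
[-0.08 -0.33 -2.73] [580.78928338  80.10105002 240.06567846] 17.5
```

View pics/m2.png

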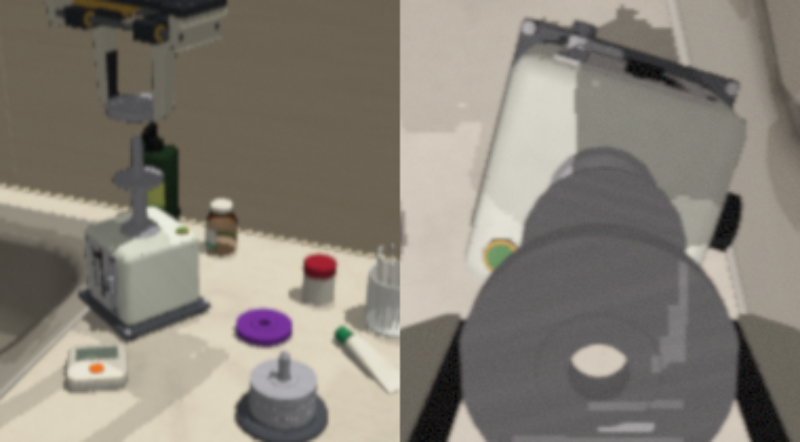

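The left panel shows the disc held flat above the stem, with three discs left on the spindle. In the right panel, the hole of the held disc is at about wrist px (274.5,275.5). I'll check its offset, then lower.

```bash
cat >> h.py <<'E'
def insert(zseat):
    "zseat: expected height of stack top; lower over the stem down to 6 mm above it"
    ztip=zseat_tip=None
    z0=robot.current_tcp_pos()[2]
    return robot.move_linear([*ST,zseat+7],speed=40,f_stop=2.5)
E
python3 - <<'E'
from h import *
r=robot.get_image("wrist")
print("hole of held disc",onz(r,274.5,275.5,251.2).round(1),robot.current_tcp_pos())
robot.move_linear([*ST,217],speed=100);robot.sleep(.2);print(F(10).round(2),robot.current_t())
hit=robot.move_linear([*ST,203],speed=20,f_stop=2.0);robot.sleep(.2)
print("hit",hit,robot.current_tcp_pos().round(1),F(10).round(2),robot.current_t())
a=robot.get_image("scene")["img"][140:280,200:300];b=robot.get_image("side")["img"][185:325,185:285]
cv2.imwrite("pics/m3.png",cv2.resize(np.hstack([a,b]),(800,560),interpolation=cv2.INTER_CUBIC))
E
```

```text
hole of held disc [579.8  79.6 251.2] [580.80853188  80.40931789 240.07073059]
[-0.03  0.06 -2.98] 18.4
hit False [580.8  80.5 203.1] [-0.18  0.29 -2.91] 19.6167
```

View pics/m3.png

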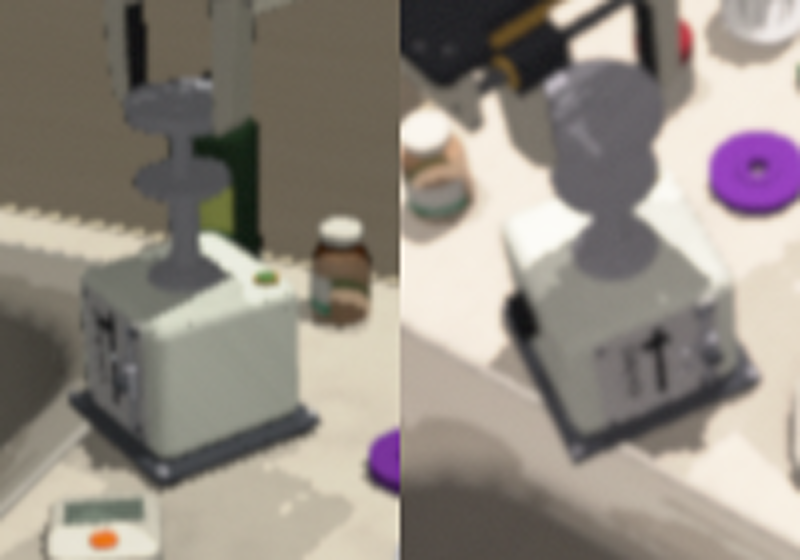

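The disc is threaded: it's 10 mm below the stem tip with no force change, and both views show it on the axis. Lowering it and handing over by fitting force against depth.

```bash
cat >> h.py <<'E'
def handover(zseat,w,fz0=.15):
    "zseat: height of the surface the disc lands on; w: weight from lifted force; lower until Fz=fz0, then let go"
    robot.move_linear([*ST,zseat+4],speed=40)
    Z=[];f=[]; robot.move_linear([*ST,zseat+.9-5],speed=18)   # ~4-5 mm into the spring
    z=zseat+.9-5
    while True:
        Z.append(z);f.append(F(8)[2])
        if len(f)>=3:
            k,c=np.polyfit(Z,f,1); zt=(fz0-c)/k
            if k<0 and z<=zt+.7: break
        if z<zseat-13: break
        z-=1.;robot.move_linear([*ST,z],speed=15)
    print("fit k",round(k,3),"zt",round(zt,2),"Z",Z,np.round(f,2))
    z=float(np.clip(zt,z-1,z+1)) ;robot.move_linear([*ST,z],speed=15);robot.sleep(.2)
    print("z",z,"sink",zseat+.9-z,F(10).round(2)); return z
def release(z):
    robot.move_gripper(1.0);robot.sleep(.4);print("open",robot.current_gripper_width(),F().round(2),robot.current_t())
    robot.move_linear([*ST,z+70],speed=120)
E
python3 - <<'E'
from h import *
z=handover(166,3.1)
print(robot.current_t())
E
```

```text
fit k -0.319 zt 156.44 Z [161.9, 160.9, 159.9, 158.9, 157.9, 156.9, 155.9] [-1.66 -0.92 -1.07 -0.85 -0.46  0.07  0.45]
z 156.43828469441175 sink 10.461715305588257 [0.64 2.   0.16]
24.3417
```

```bash
python3 - <<'E'
from h import *
z=robot.current_tcp_pos()[2]
robot.move_linear([ST[0]-.2,ST[1]+.5,156.4],speed=10);robot.sleep(.1);print(F(10).round(2))
release(156.4)
import pickle
s,t=robot.get_image("scene"),robot.get_image("side");pickle.dump((s,t),open("d3.pkl","wb"))
a=s["img"][160:280,200:300];b=t["img"][205:325,185:285]
cv2.imwrite("pics/m4.png",cv2.resize(np.hstack([a,b]),(800,480),interpolation=cv2.INTER_CUBIC))
print(robot.current_t())
E
```

```text
[ 1.3  -0.81  0.37]
open 0.9998358457396618 [-0.01 -0.21 -0.21] 26.05
26.8833
```

View pics/m4.png

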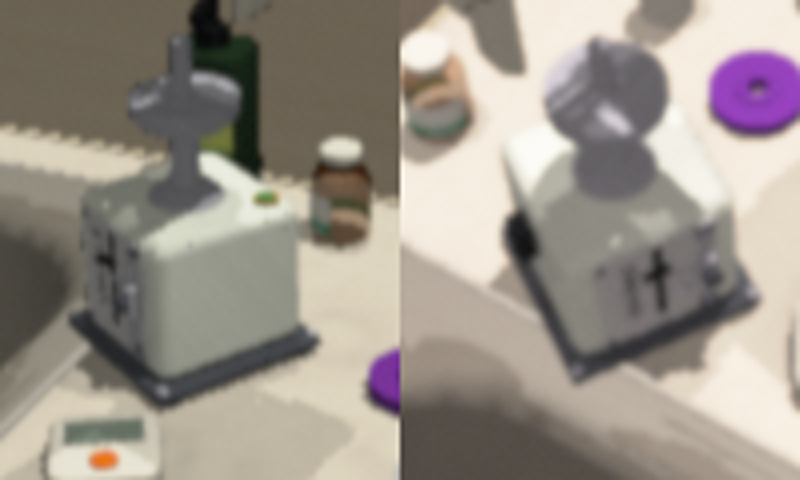

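The first disc lies flat on the pan, which has sunk about 10 mm with the pointer in the slot below. Contact forces suggest shifting the stem estimate by (+0.15, +0.35). Now the second disc.

```bash
cat >> h.py <<'E'
ST=np.array([580.95,80.85])
def cycle(zb,zseat,ztip):
    robot.move_linear([*SP,zb+90],O,speed=220) if zb+90>ztip+20 else (robot.move_linear([*SP,ztip+25],O,speed=220))
    f0,f1=pick(zb)
    h=ztip+18
    robot.move_linear([*SP,h],speed=150);robot.move_linear([*ST,h],speed=200)
    robot.move_linear([*ST,ztip+5],speed=60);robot.sleep(.2);a=F(8);print("above tip",a.round(2))
    hit=robot.move_linear([*ST,ztip-8],speed=20,f_stop=2.);robot.sleep(.1);b=F(8)
    print("hit",hit,b.round(2),robot.current_tcp_pos().round(1),robot.current_t())
    if hit or abs(b[2]-a[2])>1.: print("CHECK");return None
    return handover(zseat,-a[2])
E
python3 - <<'E'
from h import *
z=cycle(34,167.5,202)
print(z,robot.current_t())
E
```

```text
width 0.6814300325152556 finger 30.000141095370054 F0 [0.15 0.07 0.07] Fgrip [0.03 0.7  0.84]
lifted [-0.24 -0.37 -2.56] w 0.6821704851834526 t 32.7333
above tip [ 0.15  0.18 -2.66]
hit False [-0.12  0.22 -2.7 ] [581.   80.8 194.2] 36.6083
fit k -0.423 zt 159.77 Z [163.4, 162.4, 161.4, 160.4] [-1.47 -0.83 -0.54 -0.16]
z 159.7704947902689 sink 8.629505209731093 [ 0.76  0.12 -0.08]
159.7704947902689 39.8167
```

```bash
python3 - <<'E'
from h import *
release(159.8)
import pickle
s,t=robot.get_image("scene"),robot.get_image("side");pickle.dump((s,t),open("d4.pkl","wb"))
# pan now, scene and side: front face before any disc / after 1 / after 2
d0=pickle.load(open("d0.pkl","rb"));d3=pickle.load(open("d3.pkl","rb"))
row=lambda x:np.hstack([cv2.resize(q,(266,300),interpolation=cv2.INTER_CUBIC) for q in x])
A=row([i["img"][206:246,214:249] for i in(d0["scene"],d3[0],s)])
B=row([i["img"][258:298,232:267] for i in(d0["side"],d3[1],t)])
cv2.imwrite("pics/m5.png",np.vstack([A,B]));print(robot.current_t())
E
```

```text
open 1.000783387863438 [0.04 0.34 0.21] 40.9917
41.825
```

View pics/m5.png

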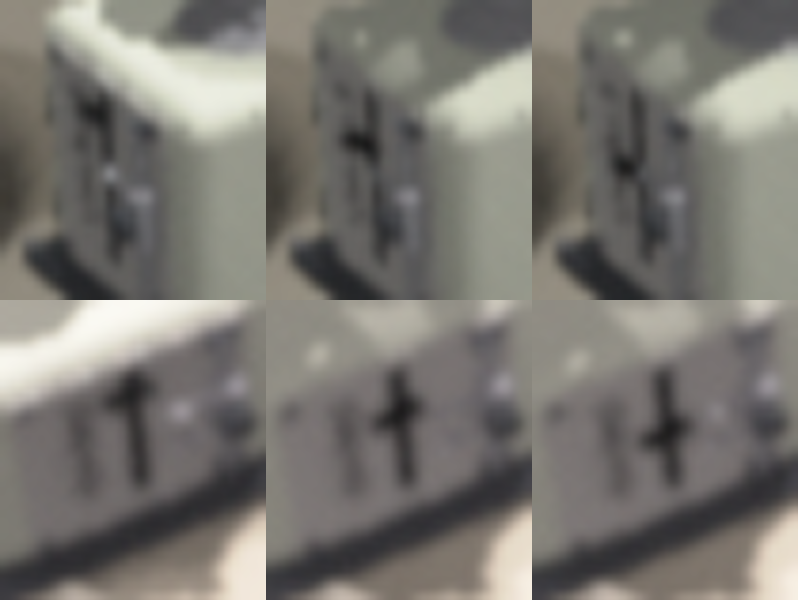

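The pointer sits at rows 107, 143 and 165 in the enlarged scene frames, so the pan has sunk about 19 mm by hand-over heights. Bright marker parts appear at scene crop (110,173) and (143,195) and side crop (180,410) and (235,385). That was the tenth picture, so from here I'll only triangulate and use numbers.

```bash
python3 - <<'E'
from h import *
import pickle
d0=pickle.load(open("d0.pkl","rb"));d3=pickle.load(open("d3.pkl","rb"));d4=pickle.load(open("d4.pkl","rb"))
y=np.radians(-16.2);Ri=R.from_euler("z",-y)
S=lambda x,yy:(214+x/7.6-.5,206+yy/7.5-.5);T=lambda x,yy:(232+x/7.6-.5,258+yy/7.5-.5)
def q(n,a,b):
    p,e=tri((d0["scene"],*S(*a)),(d0["side"],*T(*b)));print(n,Ri.apply(p-[580.95,80.85,0]).round(1),round(e[0],1))
q("ptr0",(93,107),(130,85));q("ptr1",(94,143),(130,112));q("ptr2",(96,165),(133,135))
q("spotA",(110,173),(180,110));q("spotB",(143,195),(235,85));q("A-B",(143,195),(180,110));q("knob",(125,212),(235,115));q("toprod",(146,130),(225,45))
rot=(R.from_euler("y",-25,degrees=True)*R.from_euler("xyz",O)).as_euler("xyz");print(rot,robot.inverse_kinematics([478,94,166],list(rot)),robot.current_tcp_pos())
# colour profile along slot in scene d0/d4: rows 214..242, cols 222..238 gray
for k,i in(("s0",d0["scene"]),("s2",d4[0])):
    g=cv2.cvtColor(i["img"],cv2.COLOR_BGR2GRAY);print(k);print(g[216:244,222:237])
E
```

```text
ptr0 [-54.6   1.8  88.9] 2.0
ptr1 [-54.5   2.6  75.9] 2.1
ptr2 [-55.2   3.   67.2] 1.0
spotA [-57.3 -10.9  71.9] 1.5
spotB [-56.2 -28.2  71.5] 1.1
A-B [-49.2 -13.6  61.5] 0.1
knob [-61.3 -25.3  65.7] 0.8
toprod [-54.  -26.6  91.8] 0.1
[3.14159265 0.43633231 3.14159265] [-0.05244309 -0.05127912  2.12176923  0.03732353  0.63562974 -1.64837277] [580.26574164  80.85210332 228.59264859]
s0
[[ 95  91  94 103 124 156 171 178 186 203 216 223 228 232 233]
 [ 93  83  83  92  98 116 146 158 167 188 202 212 221 226 231]
 [ 95  79  72  80  83  77 106 130 154 178 188 196 208 217 224]
 [ 97  84  63  61  65  54  75 102 128 159 174 179 189 203 215]
 [ 96  84  58  42  39  40  61  90 104 126 152 163 170 187 201]
 [ 97  89  65  46  36  35  58  87  97 103 117 136 150 170 182]
 [ 98  92  77  63  53  43  58  87  95  92  86  93 117 147 160]
 [ 98  92  79  74  73  56  61  87  94  85  72  65  88 121 137]
 [ 97  88  73  76  82  63  61  87  94  90  76  71  84 109 121]
 [ 97  87  73  76  84  64  60  87  93  89  84  83  92 106 115]
 [ 98  93  84  81  86  68  61  87  94  89  89  88  95 105 112]
 [100  97  90  84  
[... 2120 characters left out ...]
7 106]
 [ 99 100  95  87  87  86  63  69  79  92 111 112  96  95 106]
 [100 101  96  86  84  83  63  65  72  78 100 104  93  97 107]
 [106 102  98  88  86  83  61  58  66  74  96 102  93  97 106]
 [102 100 100  96  94  89  64  51  58  70  92 101  93  96 108]
 [ 84  91  98  98  98  91  68  50  55  67  90 100  92  95 107]
 [ 62  81  95  98  98  91  68  56  70  78  93 101  93  93 107]
 [ 51  74  93  98  98  92  70  64  86  91  93  96  91  95 106]
 [ 44  59  81  95  97  93  79  72  90  95  91  89  89  96 106]
 [ 40  44  61  80  90  94  93  87  95  95  89  88  89  97 105]
 [ 39  39  43  56  73  88  95  97  97  96  90  89  90  98 106]
 [ 40  40  39  40  53  72  86  94  98  96  91  89  89  98 105]]
```

Triangulation puts the block beside the slot and one prong near the pointer's present height. In the scene rows, something crosses the slot at row 228.5 and again, darker, around 235.5. That suggests a midpoint near 29 mm of travel, meaning three discs. I'll verify with a close tilted wrist shot, using numbers only.

```bash
python3 - <<'E'
from h import *
import pickle
robot.move_linear([470,81,228],speed=200)
robot.move_ptp([474,98,168],[PI,np.radians(25),PI]);robot.sleep(.15)
w=robot.get_image("wrist");pickle.dump(w,open("d5.pkl","wb"));print(robot.current_t(),w["eye"])
cv2.imwrite("pics/w5.png",w["img"])
y=np.radians(-16.2);W=lambda p:R.from_euler("z",y).apply(p)+[580.95,80.85,0]
for z in(90,80,70,60,50): print(z,proj(w,W([-55,2,z])).round(1),proj(w,W([-50,0,z])).round(1),proj(w,W([-55,-27,z])).round(1))
g=cv2.cvtColor(w["img"],cv2.COLOR_BGR2GRAY)
u,v=proj(w,W([-55,0,70])).round().astype(int)
np.set_printoptions(linewidth=250)
print(u-8,v-22);print(g[v-22:v+34,u-8:u+32:1][:, ::2])
E
```

```text
43.4333 [332.86667586  97.18051046 285.1728064 ]
90 [276.2 228.8] [271.9 232.8] [238.9 221.2]
80 [276.2 219.7] [272.  223.6] [239.8 212.1]
70 [276.2 211.1] [272. 215.] [240.7 203.5]
60 [276.1 202.9] [272.1 206.8] [241.6 195.4]
50 [276.1 195.1] [272.2 199. ] [242.4 187.6]
266 189
[[110 104  60 ... 113 113 116]
 [111 103  62 ... 113 114 114]
 [108 105  57 ... 114 113 112]
 ...
 [191 187 184 ... 124 113 108]
 [197 197 196 ... 164 148 128]
 [202 200 198 ... 186 177 168]]
```

```bash
python3 - <<'E'
import pickle,cv2
w=pickle.load(open("d5.pkl","rb"));g=cv2.cvtColor(w["img"],cv2.COLOR_BGR2GRAY)
print("     "+" ".join(f"{c:3d}" for c in range(236,284,2)))
for r in range(180,240): print(r,":"," ".join(f"{g[r,c]:3d}" for c in range(236,284,2)))
E
```

```text
236 238 240 242 244 246 248 250 252 254 256 258 260 262 264 266 268 270 272 274 276 278 280 282
180 : 107 109 108  92  94  94 107 109 108 110 108 108 108 110 111 113 112 107 111 108 110 113 112 110
181 : 107 109 106  89  92  91 108 110 111 109 109 109 110 111 109 108 108 111 112 112 110 113 112 111
182 : 110 107  96  73  80  85 104 107 109 111 109 112 108 108 111 111 109 105  98 105 111 109 111 113
183 : 110 103  79  54  56  65  93 108 113 109 110 108 112 110 112 110 107  76  71  90 106 109 112 113
184 : 107  98  56  47  46  50  71 103 110 111 111 109 106 111 110 108 109  64  33  57 100 112 111 111
185 : 106  82  51  49  47  48  54  91 109 110 106 107 110 111 112 109 107  58  27  34  98 111 112 112
186 : 106  71  51  43  45  40  47  70 104 108 111 108 108 109 110 108 104  60  26  34  97 109 109 113
187 : 101  72  48  44  50  44  46  60 104 110 111 110 110 112 111 108 105  59   9  35  95 115 110 111
188 : 100  72  64  52  44  45  44  55  99 105 108 109 109 110 109 112 108  57  21  30  98 110 111 110
189 :  94  76  74  61  50  51  47  57  91 100 102 109 108 110 110 110 104  60  19  30 
[... 4415 characters left out ...]
 176 178 182 188 183 176 161 142 127 114 109 111 106 108 105  73  57  46  92 110 111 110
234 : 158 170 175 173 166 171 180 189 190 181 168 147 134 120 110 109 108 100  98  83 100 108 112 111
235 : 183 183 183 179 155 162 173 176 177 184 188 183 176 156 140 127 115 108 107 106 109 109 112 110
236 : 195 192 191 185 163 174 176 176 163 167 176 179 187 182 176 169 148 132 119 112 112 107 113 110
237 : 199 198 196 195 185 186 183 181 162 166 173 170 174 170 184 190 182 172 153 139 127 113 112 110
238 : 201 202 200 199 196 195 192 189 179 180 177 173 162 160 175 177 178 185 183 180 166 144 131 117
239 : 204 204 203 201 201 199 198 197 192 191 187 182 165 163 177 169 164 165 176 188 189 178 172 154
```

The close view settles it. The prongs cross at rows 205.5 (upper) and 193 (lower), 12.5 rows apart, which matches 16 mm. The pointer is at row 207, right beside the upper prong. The midpoint is about 8 mm further down, so a third disc is needed.

```bash
python3 - <<'E'
from h import *
z=cycle(22,170.9,193)
if z:
    f=F(8);print(f.round(2),robot.current_t())
    release(z);print(robot.current_t())
E
```

```text
width 0.6774504837559273 finger 29.99993685632944 F0 [-0.23 -0.09 -0.23] Fgrip [0.06 0.72 0.82]
lifted [-0.08  0.11 -2.77] w 0.6756609362114102 t 49.4917
above tip [ 0.12  0.06 -2.74]
hit False [-0.15 -0.07 -2.74] [581.   80.8 185.2] 53.3083
fit k -0.269 zt 160.81 Z [166.8, 165.8, 164.8, 163.8, 162.8, 161.8, 160.8] [-1.55 -1.06 -0.85 -0.69 -0.61 -0.02  0.19]
z 160.80707934847715 sink 10.992920651522866 [ 0.46 -0.22  0.13]
[ 0.48 -0.4   0.2 ] 57.4917
open 1.0051428816020087 [-0.38 -0.04 -0.13] 58.6667
59.4
```

Quick numeric check from the same view pose.

```bash
python3 - <<'E'
from h import *
robot.move_linear([470,81,228],speed=200)
robot.move_ptp([474,98,168],[PI,np.radians(25),PI]);robot.sleep(.1)
w=robot.get_image("wrist");s=robot.get_image("scene");print(robot.current_t())
g=cv2.cvtColor(w["img"],cv2.COLOR_BGR2GRAY)
for r in range(186,212): print(r,":"," ".join(f"{g[r,c]:3d}" for c in range(252,286,2)))
a=cv2.cvtColor(s["img"],cv2.COLOR_BGR2GRAY);print(a[220:244:1,222:233])
E
```

```text
61.0083
186 : 109 114 113 109 111 110 111 111 106  60  16  37  99 110 110 110 108
187 : 103 108 111 111 111 110 111 111 107  56  13  36  98 110 110 112 109
188 :  95 108 109 105 110 109 107 110 108  60  17  33  94 112 113 111 111
189 :  94 101 104 105 107 110 109 111 106  60  19  32  96 115 110 113 111
190 :  98 105 104  98 104 101 109 110 107  63  14  35  95 113 113 110 108
191 : 109 113 116  99 100 104 108 109 106  64  21  32  99 112 113 113 110
192 : 108 116 115 102 101 110 115 108 106  59  18  34  98 111 111 112 105
193 : 111 111 113 104 101 108 117 109 100  55  26  34  98 114 109 111 111
194 : 108 111 110 109 107 110 115 104  75  38  19  29  95 112 111 114 110
195 : 110 110 110 109 111 109 112  99  42  25  19  25  89 103 106 114 111
196 : 111 109 112 109 109 110 110  91  33  21  21  29  52  80  93 103 106
197 : 110 111 111 109 108 110 110  88  27   8  22  24  27  44  55  71  92
198 : 109 111 110 110 108 111 109  70  21  13  19  28   5  17  22  37  56
199 : 110 110 112 112 108 111 111  70  22  15  24  23   8   5  23  29  28
200 : 108 110 110 107 111 109 111  93  57  27  12  14  1
[... 1260 characters left out ...]
  99  89  74  86 107 130 114 100  94  94]
 [102  98  86  60  63  80  92  99 101  99 100]
 [100  98  83  52  40  47  52  82 101 117 123]
 [ 99  99  87  65  46  34  42  70  96 120 132]
 [ 99 102  95  81  66  54  51  69  84  96 114]
 [101 103  98  87  79  72  59  70  78  81 102]
 [106 103  99  89  87  83  61  63  71  79  98]
 [103 101 100  97  96  90  64  52  61  73  93]
 [ 85  92  99 100  99  93  69  50  56  69  91]
 [ 62  82  97 100  98  93  68  57  70  80  93]
 [ 52  73  93 100  99  93  71  65  87  92  95]
 [ 45  61  83  96  98  96  81  73  91  95  92]
 [ 41  45  63  82  91  97  94  88  94  97  92]
 [ 42  39  45  58  73  89  97  97  99  97  91]
 [ 43  39  40  42  53  73  87  95  99  98  92]]
```

The pointer is now at row 197.7, between the prongs at rows 205.5 and 193, within about 2 mm of midway. Handing in.

```bash
python3 -c "
from bench import robot
print(robot.hand_in(),robot.current_t())"
```

```text
the job is handed in; nothing more can be done
the job is handed in; nothing more can be done
```

I handed the job in at about 61 s with three discs on the pan, the pointer measured about 2 mm from midway between the prongs (limit 7 mm), and the fourth disc left on the spindle; the hand-in returned no verdict.

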